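Close an amplifier board into its test jig

ROBOT

A 7-joint arm with a two-finger parallel gripper is mounted at the origin on the work surface. World frame = base frame: x ahead of the robot, y to its left, z up, the work surface at z = 0. Lengths are in m, angles in rad, forces in N, time in s.
With the tool pointing down it reaches from about 0.425 to 0.875 m from the base axis. Payload 8.4 kg.
Tool frame: the origin (TCP) lies midway between the tips of the shut fingers; the grasp point (between the pads) lies 19 mm behind it; z points along the fingers, y is the line along which they close (so a half turn about z gives the same grasp; the last joint's range is limited). The gripper opens to 87 mm and grips with 3 to 60 N. Pads are 19 mm wide; open, the fingers measure 117 mm over their backs; the gripper's body (75 mm by 190 mm) begins 51 mm behind the grasp point.
Start: joints at [-1.249, 0.333, 0.04, 1.465, -0.013, 1.343, -0.059], TCP at [0.266, 0.593, 0.191] pointing down, gripper open.
Joint ranges: [-2.58, 2.58], [-0.38, 2.09], [-1.3, 1.39], [0.25, 2.4], [-1.5, 4.64], [0.08, 2.09], [-2.65, 2.65]. Speed limits (rad/s): [2.22, 2.22, 2.79, 2.79, 3.14, 3.14, 3.14].

INTERFACE

Orientations are given as a rotation vector (axis times angle).
In Python, from rig import r, vision, workorder gives the robot as it stands. The module is installed in compiled form; this text tells all that it offers.
- The arm moves only by the tool move_arm, never from a script. Its argument "steps" is a list of rows, each an object with "grip": the gripper command: -1 is shut, 1 is fully open, values between are in proportion; "offset": the shift along the tool's x, y, z in cm, a list of three; "roll": the turn about the tool's z in rad. A call has 1 to 8 rows; each row is the pose to reach, as a shift and turn from the pose commanded when the call began, along the tool's axes at that moment; what a row does not reach only later rows make up. A row lasts 1/12 s, in which the tool goes at most 41.7 mm and 7.16 degrees, less where a joint would pass 70% of its speed; a pose out of reach is approached as far as the arm can. A call with a gripper value outside its range is refused whole. The fingers move at their own pace and stop on an object; "grip_force" is the grip in N (left out, the last holds). Time passes only in rows, so rows that repeat a pose let the fingers close. It gives the time, the measured TCP pose, the force, the opening and the grip force at its end, in the units of the state.
- r.observe(): the state, without advancing time (a new reading comes with each control period).
- vision.capture(name): name is "scene" or "top"; returns a dict with "frame" (420x560x3 uint8, red, green, blue), "vertical_fov" (degrees; the focal length in pixels is half the picture's height over the tangent of half this angle, whatever the lens; pixels are square), "cx", "cy" (the principal point, pixels), "extrinsics" (4x4, takes a point from world to camera coordinates). Camera axes: x right, y down, z forward; pixel columns grow to the right and rows downward; lengths in m; the calibration is good to about 2 mm. A picture is of the moment at which its call begins. There is no depth.
- workorder.job_done(): hands the job in; it is judged then, once.
The state is a dict: "time_s": time; "joint_positions": joint angles; "joint_vel": joint speeds; "tau": joint torques, N m; "tcp_pos": TCP position; "ee_rot": TCP orientation; "force": force on the tool from outside, world axes, zero at the start; "torque": the same for the moment, N m; "finger_gap": opening from 0.0 (shut) to 1.0 (fully open); "grasp_force": force on a finger pad.
Only numpy, scipy, OpenCV 4.12 (cv2) and the standard library are available. Lean on these libraries where they do the work, as an engineer would, in place of code of your own. Each camera call takes 0.05 s, during which the arm holds its last target. There are 200 camera calls.

TASK

On the bench is a test jig with an amplifier board lying on its two rails, not yet plugged in. With the fingertips push the board along the rails until its contacts are fully home in the jig's connector, then fold the hold-down flap over the board and press its free edge down until it is tucked beneath the lip of the spring catch and stays down by itself. Pick nothing up: the board must stay down on its rails, and the loose parts on the bench must stay where they are.

Things in the scene. Friction and masses are not known exactly. Their poses are not given: they have to be found in the camera images.
- jig: Test jig, fixed: grey die-cast case 160 x 150 mm, top 44 mm above the bench, carrying rails, connector, flap and catch. Origin at bench level; the case spans x -70 to +90, y -75 to +75 mm of its frame. x runs along the rails from the open front (near the robot) to the connector, y to its left, z up.
- slot_end (a point): Bottom of the connector's slot, where the board's tongue ends when home; jig frame (62, 0, 53.5) mm. The grey connector block is 76 mm wide, its face at jig x = 52.5 mm and its top at z = 66.5 mm.
- board: Loose green circuit board, 138 mm along x, 80 mm along y, 3 mm thick, about 160 g, with a contact tongue 60 mm wide, 12 mm long at its +x end. Origin at the middle of the 138 x 80 mm underside; x to the connector, z up. Rests flat on the rails, 10 to 25 mm short of home; slides with about 1 N. Its front overhangs the case (by 18 mm when home), with nothing under it.
- rails (a point): Point midway between the two black rails, at the height of the ledges that carry the board: jig frame (-9, 0, 52) mm. Rails reach from jig x -68 to +50 mm; the ledges begin at |y| = 31 mm, the guide walls (|y| 41.5 to 47.5 mm, tops at z = 62 mm) leave the board 1.5 mm play each side.
- board_parts (a point): Middle of the board's top. Parts, in board x and height above the underside: finned heat sink x -46.5 to -22.5 mm, 64 mm wide, 27 mm tall; terminal block x -63 to -53 mm, 30 mm wide, 13 mm tall; two capacitors 28 mm tall and a relay 17 mm tall, x 48 to 66 mm. The capacitors stand in the shut flap's way unless the board is within about 8 mm of home.
- board_front (a point): Middle of the board's front edge (the one to push), half way through its thickness; 69 mm in front of the board's origin.
- board_tongue (a point): Middle of the end of the contact tongue, half way through the thickness; 81 mm behind the board's origin in +x. Home when it meets slot_end.
- flap (a joint): Angle of the flap, rad: 0 flat across the board (shut), 1.57 upright, up to 2.25 leaning out to the jig's left; starts 1.45 to 2.05. Aluminium plate 6 mm thick, 50 mm wide along jig x, 112 mm from hinge axis to free edge. Stays where left when about upright; near shut a spring (1 to 3 N at the edge) lifts it unless tucked. Can be pressed to -0.02; rests at 0.005 to 0.02 under the lip.
- flap_hinge (a point): Middle of the flap's hinge axis, which runs along the jig's x; jig frame (-5, 60, 75) mm, on the jig's left.
- flap_edge (a point): Middle of the flap's rounded free edge, half way through its thickness, 112 mm from the hinge axis; when shut at jig frame (-5, -52, 75) mm, the plate's top then at z = 78 mm.
- catch (a joint): Slide of the spring catch, m: 0 at rest, its lip over the place of the flap's edge; grows outwards (jig -y), at most 0.009. The flap's edge coming down on its bevelled top (60 degrees steep, 24 mm wide) pushes it aside by about 7 mm; it springs back over the edge by itself. Pressing the flap past it takes 5 to 12 N near the free edge.
- lip (a point): Nose of the catch's lip, at the height of its underside: jig frame (-5, -45.5, 79.5) mm at rest, on the jig's right. The lip overhangs the shut flap's edge by 6.5 mm; the catch's top is at z = 95.5 mm, its fixed cheeks' at z = 86 mm.
- can_big: Bystander: large black capacitor standing beside the jig, 50 mm diameter, 81 mm tall. Origin under its centre.
- can_small: Bystander: black capacitor standing beside the jig, 35 mm diameter, 56 mm tall. Origin under its centre.
- coil: Bystander: copper ring coil lying flat, 50 mm across, 20 mm tall. Origin under its centre.
- dial: Bystander: loose aluminium volume knob, 38 mm diameter, 22 mm tall. Origin under its centre.
- driver: Bystander: screwdriver lying on the bench, 190 mm long. Origin under its middle.
- tray: Bystander: open black screw tray 90 x 120 x 22 mm. Origin under its centre.
- spool: Bystander: grey solder spool standing on end, 60 mm diameter, 46 mm tall. Origin under its centre.
- bottle: Bystander: white bottle with a metal top, 64 mm diameter, 120 mm tall. Origin under its centre.

How it is judged:
On the way, in this order (a step that is already met when the one before it is completed fails the run):
1. the board is fully home in the connector, flat on its rails (x of board_tongue in the frame of slot_end above -0.003 m and height (world z) of board below 0.058 m and angle between board's own z axis and vertical below 0.06 rad), for 0.2 s.
2. the flap's edge is beneath the lip and the catch has sprung back over it (value of joint flap below 0.035 rad and value of joint catch below 0.002 m), for 0.2 s.
At the end, for the whole second after the job is handed in: The board's tongue is within 3 mm of the bottom of the connector's slot and the board lies on its rails; the flap is shut to within 0.035 rad, held beneath the lip with the catch back within 2 mm of its rest position; the robot touches nothing (all of step 1 and all of step 2 and value of joint flap above -0.03 rad and linear speed of board below 0.01 m/s).
It fails at once if the board is lifted or tipped off its rails (height (world z) of board above 0.062 m or angle between board's own z axis and vertical above 0.12 rad).
It fails at once if a loose part on the bench is shifted by more than 25 mm (distance of any of can_big, can_small, coil, dial, driver, tray, spool, bottle from where it was at the start of the episode above 0.025 m).
It also fails if it takes over 50 s, if anything falls off the work surface, if the arm or the gripper's body presses on something with over 40 N, if the wrist force passes 120 N, or if a joint passes its speed limit or range.

## Working session

There is one attempt and no reset: what is moved stays moved. The work goes in short steps, Python scripts to look and compute and a tool call to move; the robot and the scene stay as the last step left them, time stands still between calls to the robot, and variables do not carry over. Pictures are saved under pics/ and viewed, at most 10 in all, crops included, and the job is handed in when it is done.

Besides the shell and the picture viewer there is one more tool, called after "Call:" by a JSON object that holds its "api" and its "payload". move_arm: Moves the arm, as the interface text tells. Its arguments: {"type":"object","properties":{"steps":{"type":"array","items":{"type":"object","properties":{"grip":{"type":"number"},"offset":{"type":"array","items":{"type":"number"}},"roll":{"type":"number"}}}},"grip_force":{"type":"number"}},"required":["steps"]}

```bash
mkdir -p pics; cat > h.py <<'E'
import numpy as np, cv2
from rig import r, vision, workorder
def cap(n):
    c=vision.capture(n); f=c['frame'].shape[0]/2/np.tan(np.radians(c['vertical_fov'])/2)
    return c['frame'],f,c['cx'],c['cy'],np.array(c['extrinsics'])
def ray(C,u,v):
    _,f,cx,cy,E=C; R=E[:3,:3];o=-R.T@E[:3,3]; d=R.T@np.array([(u-cx)/f,(v-cy)/f,1]); return o,d/np.linalg.norm(d)
def onz(C,u,v,z):
    o,d=ray(C,u,v); return o+d*(z-o[2])/d[2]
def proj(C,p):
    _,f,cx,cy,E=C; q=E[:3,:3]@np.array(p)+E[:3,3]; return np.array([cx+f*q[0]/q[2],cy+f*q[1]/q[2]])
def save(C,name,crop=None,s=1):
    im=C[0][...,::-1]
    if crop: x,y,x2,y2=crop; im=im[y:y2,x:x2]
    cv2.imwrite('pics/'+name,cv2.resize(im,None,fx=s,fy=s,interpolation=cv2.INTER_CUBIC))
E
python3 - <<'E'
from h import *
for n in('top','scene'):
    C=cap(n); save(C,n+'0.png',None,1.4); print(n,C[1:4],ray(C,C[2],C[3])); np.savez(n+'0.npz',f=C[0])
s=r.observe(); print({k:np.round(v,3) for k,v in s.items()})
E
```

```text
top (np.float64(467.28453588589656), 278.3048698170374, 212.20941939940042) (array([ 0.45929627, -0.03266758,  1.42548167]), array([ 0.07532034,  0.01309801, -0.99707336]))
scene (np.float64(447.2918744268246), 279.8612575474984, 213.3869932756258) (array([ 1.4055254 , -0.08211202,  0.75843249]), array([-0.78117532,  0.04903457, -0.62238311]))
{'time_s': np.float64(0.1), 'joint_positions': array([-1.249,  0.334,  0.04 ,  1.466, -0.013,  1.343, -0.059]), 'joint_vel': array([ 0.   , -0.001, -0.   , -0.003, -0.   , -0.001, -0.001]), 'tau': array([ 3.0000e-03, -6.5780e+01,  1.3390e+00, -4.0471e+01, -6.0000e-02,
        4.1000e-02,  0.0000e+00]), 'tcp_pos': array([0.265, 0.593, 0.191]), 'ee_rot': array([-6.560e-01, -3.072e+00,  2.000e-03]), 'force': array([ 0.364, -0.699, -0.397]), 'torque': array([-0.021,  0.   , -0.034]), 'grasp_force': np.float64(0.0), 'finger_gap': np.float64(0.997)}
```

View pics/top0.png

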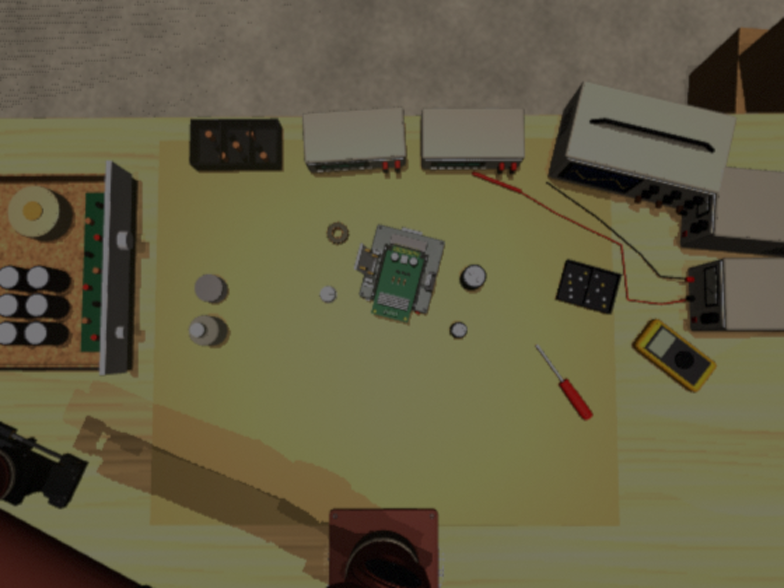

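View pics/scene0.png

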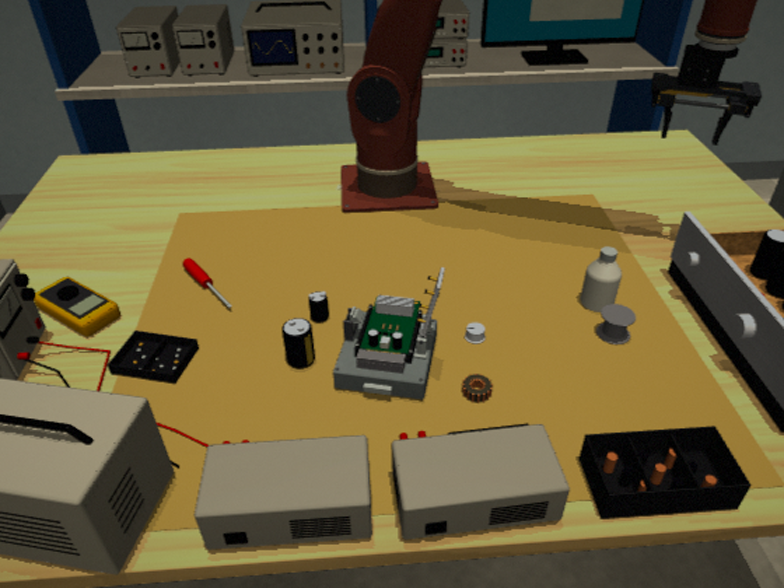

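Top view: the jig is near (405,270) in the 1.4x picture, yawed about -12°. The flap leans left at (367,260), and the cans are to the right at (473,277) and (458,330). Next I'll enlarge the jig.

```bash
python3 - <<'E'
from h import *
for n,c in(('top',(245,150,325,240)),('scene',(230,180,330,290))):
    im=np.load(n+'0.npz')['f'][c[1]:c[3],c[0]:c[2],::-1]
    im=np.clip(im.astype(float)*1.5,0,255).astype('uint8')
    s=600/im.shape[0]; print(n,s); cv2.imwrite(f'pics/{n}_z.png',cv2.resize(im,None,fx=s,fy=s,interpolation=cv2.INTER_CUBIC)[:600])
E
```

```text
top 6.666666666666667
scene 5.454545454545454
```

View pics/top_z.png

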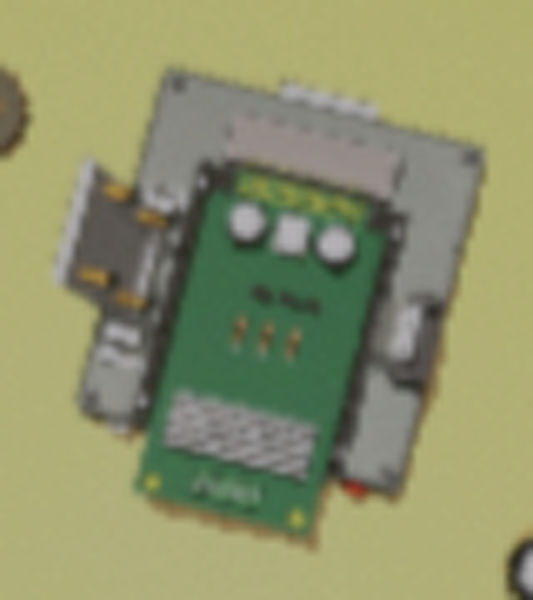

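View pics/scene_z.png

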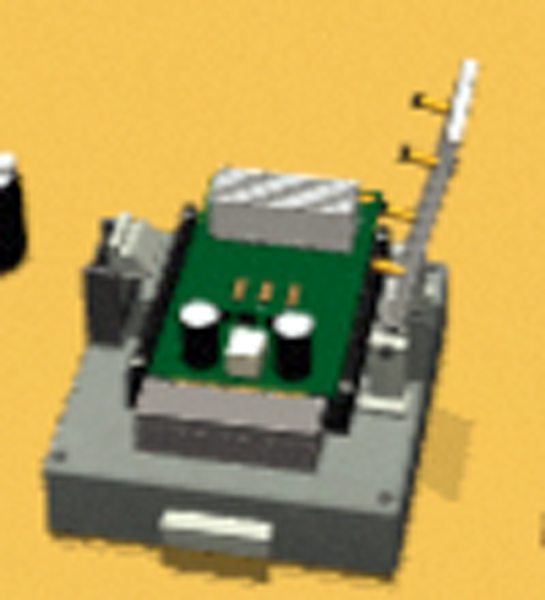

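```bash
cat >> h.py <<'E'
def zpx(u,n):
    s,o=(6.66667,(245,150)) if n=='top' else (5.454545,(230,180))
    return (u[0]+.5)/s-.5+o[0],(u[1]+.5)/s-.5+o[1]
E
python3 - <<'E'
from h import *
C=cap('top');S=cap('scene')
px=[(167,72),(483,150),(400,497),(82,415)]
J=np.array([(90,75),(90,-75),(-70,-75),(-70,75)])/1000
W=np.array([onz(C,*zpx(p,'top'),.044)[:2] for p in px])
A=W-W.mean(0);B=J-J.mean(0)
th=np.arctan2((B[:,0]*A[:,1]-B[:,1]*A[:,0]).sum(),(A*B).sum()); R=np.array([[np.cos(th),-np.sin(th)],[np.sin(th),np.cos(th)]])
t=W.mean(0)-R@J.mean(0); print('top',th,t,(W-J@R.T-t)*1000)
toj=lambda p:np.r_[R.T@(p[:2]-t),p[2]]*1000
# scene check: case corners TL(conn side left in scene = jig right)
for p,j,z in [((48,466),(90,-75),.044),((410,512),(90,75),.044),((133,415),(52,-38),.0665),((322,400),(52.5,38),.0665)]: print('sc',j,toj(onz(S,*zpx(p,'scene'),z)))
for p,z in [((135,490),.055),((310,540),.055),((165,440),.079),((310,478),.079),((245,222),.080),((337,245),.080)]: print('board',toj(onz(C,*zpx(p,'top'),z)))
for p,z in [((200,312),.08),((295,322),.08),((383,195),.055)]: print('board sc',toj(onz(S,*zpx(p,'scene'),z)))
# flap: edge end points: intersect scene ray with the jig plane x=-5+-25
Ri=np.array([[R[0,0],R[0,1],0],[R[1,0],R[1,1],0],[0,0,1]])
for p,Cc,n,x in[((470,62),S,'scene',-30),((452,140),S,'scene',20),((92,162),C,'top',20),((58,280),C,'top',-30)]:
    o,d=ray(Cc,*zpx(p,n)); oj=Ri.T@(o-np.r_[t,0])*1000; dj=Ri.T@d
    # on circle x plane -> yz
    q=oj+dj*(x-oj[0])/dj[0]; 
    w=[ (oj+dj*k) for k in np.linspace(1000,1600,6001)]
    e=min(w,key=lambda v:abs(np.hypot(v[1]-60,v[2]-75)-112)+0*v[0])
    print('flap',x,'plane',q,'circ',e,np.arctan2(e[2]-75,60-e[1]))
np.savez('jig.npz',th=th,t=t)
# other objects
for n,p,z in [('big',(473,272),.081),('small',(458,329),.056),('dial',(328,293),.022)]: print(n,toj(onz(C,p[0]/1.4,p[1]/1.4,z)))
E
```

```text
top -0.24598428697661964 [ 0.61419768 -0.03809342] [[-0.55013568 -1.58395636]
 [ 0.08245156  2.56599067]
 [ 0.05258531  1.64517159]
 [ 0.41509881 -2.6272059 ]]
sc (90, -75) [ 93.09283669 -73.26057083  44.        ]
sc (90, 75) [94.53075804 76.96725147 44.        ]
sc (52, -38) [ 80.62733478 -39.15707838  66.5       ]
sc (52.5, 38) [59.36373817 35.4392218  66.5       ]
board [-96.12291556  40.91391487  55.        ]
board [-98.91474286 -39.17630242  55.        ]
board [-72.92125635  32.29345165  79.        ]
board [-73.7942004  -32.62935867  79.        ]
board [27.64622765 21.55743375 80.        ]
board [ 27.46302646 -19.70512134  80.        ]
board sc [ 29.02862269 -21.27368627  80.        ]
board sc [28.77660522 19.09611948 80.        ]
board sc [-91.8733021   39.57601186  55.        ]
flap -30 plane [-30.          81.86999623 178.8321753 ] circ [-330.86611631   56.5069627   -36.92682733] -1.5395982304497058
flap 20 plane [ 20.          80.51032156 176.51336603] circ [-258.01931852   55.02920383  -36.85929444] -1.526387607178575
flap 20 plane [ 20.          81.2749171  202.78033362] circ [ 22.54511417  82.96215644 184.64138782] 1.777242189422737
flap -30 plane [-30.          81.73289722 214.19908332] circ [-26.99864505  84.5523032  184.29209087] 1.791776171838071
big [  34.45605344 -145.05554554   81.        ]
small [ -86.0793098  -144.61003317   56.        ]
dial [-76.60987715 142.31396845  22.        ]
```

Jig: origin (0.614, -0.038), yaw -0.246. The board front is about 9–10 mm short of home, and the flap is at about 1.77 rad. The scene view agrees.

```bash
cat > g.py <<'E'
import sys
from h import *
from scipy.spatial.transform import Rotation as Ro
J=np.load('jig.npz');th=float(J['th']);t=J['t'];Rj=Ro.from_euler('z',th).as_matrix()
s=r.observe();p=s['tcp_pos'];R=Ro.from_rotvec(s['ee_rot']).as_matrix()
print('t %.2f jig mm'%s['time_s'],np.round(Rj.T@(p-np.r_[t,0])*1000,1),'F jig',np.round(Rj.T@s['force'],1),'gap',round(float(s['finger_gap']),2))
x=Rj.T@R[:,0]; a=np.arctan2(x[1],x[0]); print('roll',round(float((a-np.pi+np.pi)%(2*np.pi)-np.pi),3), 'tilt',R[2,2])
for q in sys.argv[1:]:
    q=np.array(eval(q))/1000; print(q*1000,'->cm',np.round(R.T@(Rj@q+np.r_[t,0]-p)*100,2))
E
python3 g.py -125,0,190 -125,0,46
```

```text
t 0.20 jig mm [-492.   527.2  190.8] F jig [-0.1 -0.4  1. ] gap 1.0
roll -0.175 tilt -0.9999994906911398
[-125.    0.  190.] ->cm [-45.31 -45.53   0.13]
[-125.    0.   46.] ->cm [-45.31 -45.51  14.53]
```

Call:
{"api": "move_arm", "payload": {"steps": [{"grip": -1, "offset": [-3, -3, 0], "roll": -0.06}, {"grip": -1, "offset": [-45.3, -45.5, 0], "roll": -0.175}, {"grip": -1, "offset": [-45.3, -45.5, 0], "roll": -0.175}, {"grip": -1, "offset": [-45.3, -45.5, 0], "roll": -0.175}, {"grip": -1, "offset": [-45.3, -45.5, 0], "roll": -0.175}, {"grip": -1, "offset": [-45.3, -45.5, 0], "roll": -0.175}, {"grip": -1, "offset": [-45.3, -45.5, 0], "roll": -0.175}, {"grip": -1, "offset": [-45.3, -45.5, 0], "roll": -0.175}]}}

```text
time_s: 0.87
tcp_pos: [0.384, 0.2795, 0.1914]
ee_rot: [-0.385, -3.118, -0.001]
force: [1.6, -0.2, 0.6]
finger_gap: 0.482
grasp_force: 0.0
```

```bash
python3 g.py -125,0,190 -125,0,46
```

```text
t 0.87 jig mm [-300.7  252.   191.4] F jig [1.5 0.2 0.6] gap 0.48
roll 0.0 tilt -0.9999999287673389
[-125.    0.  190.] ->cm [-17.56 -25.2    0.12]
[-125.    0.   46.] ->cm [-17.56 -25.21  14.52]
```

Call:
{"api": "move_arm", "payload": {"steps": [{"grip": -1, "offset": [-17, -24.5, 0], "roll": 0}, {"grip": -1, "offset": [-17, -24.5, 0], "roll": 0}, {"grip": -1, "offset": [-17, -24.5, 0], "roll": 0}, {"grip": -1, "offset": [-17, -24.5, 0], "roll": 0}, {"grip": -1, "offset": [-17, -24.5, 0], "roll": 0}, {"grip": -1, "offset": [-17, -24.5, 0], "roll": 0}, {"grip": -1, "offset": [-17, -24.5, 0], "roll": 0}, {"grip": -1, "offset": [-17, -24.5, 0], "roll": 0}]}}

```text
time_s: 1.53
tcp_pos: [0.4904, -0.005, 0.1918]
ee_rot: [0.398, 3.114, -0.003]
force: [-0.4, -0.3, -0.2]
finger_gap: 0.004
grasp_force: 0.0
```

```bash
python3 g.py -125,0,46
```

```text
t 1.53 jig mm [-128.2    1.9  191.8] F jig [-0.3 -0.4 -0.2] gap 0.0
roll -0.008 tilt -0.9999970293446483
[-125.    0.   46.] ->cm [-0.29 -0.17 14.58]
```

Call:
{"api": "move_arm", "payload": {"steps": [{"grip": -1, "offset": [0, 0, 4], "roll": 0}, {"grip": -1, "offset": [0, 0, 8], "roll": 0}, {"grip": -1, "offset": [0, -0.1, 12], "roll": 0}, {"grip": -1, "offset": [0, -0.1, 14.5], "roll": 0}, {"grip": -1, "offset": [0, -0.1, 14.5], "roll": 0}, {"grip": -1, "offset": [0, -0.1, 14.5], "roll": 0}]}}

```text
time_s: 2.03
tcp_pos: [0.4879, 0.0013, 0.046]
ee_rot: [-0.385, -3.116, 0.002]
force: [-0.5, -1.0, 0.6]
finger_gap: 0.005
grasp_force: 0.0
```

```bash
python3 g.py -107,0,46 -97.5,0,46
```

```text
t 2.03 jig mm [-132.1    7.5   46. ] F jig [-0.3 -1.1  0.6] gap 0.0
roll -0.0 tilt -0.9999963843433611
[-107.    0.   46.] ->cm [-2.51 -0.75 -0.  ]
[-97.5   0.   46. ] ->cm [-3.46 -0.75 -0.  ]
```

Call:
{"api": "move_arm", "payload": {"steps": [{"grip": -1, "offset": [-1, -0.7, 0], "roll": 0}, {"grip": -1, "offset": [-1.8, -0.7, 0], "roll": 0}, {"grip": -1, "offset": [-2.2, -0.7, 0], "roll": 0}, {"grip": -1, "offset": [-2.5, -0.7, 0], "roll": 0}, {"grip": -1, "offset": [-2.7, -0.7, 0], "roll": 0}, {"grip": -1, "offset": [-2.9, -0.7, 0], "roll": 0}, {"grip": -1, "offset": [-2.9, -0.7, 0], "roll": 0}]}}

```text
time_s: 2.62
tcp_pos: [0.5154, -0.012, 0.0466]
ee_rot: [0.385, 3.118, 0.0]
force: [0.6, -0.6, 0.1]
finger_gap: 0.007
grasp_force: 0.0
```

```bash
python3 g.py -97.5,0,46
```

```text
t 2.62 jig mm [-102.1    1.2   46.6] F jig [ 0.7 -0.5  0.1] gap 0.01
roll 0.0 tilt -0.9999999758841488
[-97.5   0.   46. ] ->cm [-0.46 -0.12  0.06]
```

Call:
{"api": "move_arm", "payload": {"steps": [{"grip": -1, "offset": [-0.2, 0, 0], "roll": 0}, {"grip": -1, "offset": [-0.4, 0, 0], "roll": 0}, {"grip": -1, "offset": [-0.4, 0, 0], "roll": 0}]}}

```text
time_s: 2.87
tcp_pos: [0.5193, -0.0132, 0.0464]
ee_rot: [0.385, 3.118, -0.0]
force: [0.3, -0.1, -0.2]
finger_gap: 0.004
grasp_force: 0.0
```

Call:
{"api": "move_arm", "payload": {"steps": [{"grip": -1, "offset": [-0.2, 0, 0], "roll": 0}, {"grip": -1, "offset": [-0.2, 0, 0], "roll": 0}, {"grip": -1, "offset": [-0.2, 0, 0], "roll": 0}]}}

```text
time_s: 3.12
tcp_pos: [0.521, -0.0137, 0.0463]
ee_rot: [-0.385, -3.118, 0.0]
force: [0.4, -0.4, -0.2]
finger_gap: 0.003
grasp_force: 0.0
```

```bash
python3 - <<'E'
from h import *
C=cap('scene'); c=(230,180,330,290); im=np.clip(C[0][c[1]:c[3],c[0]:c[2],::-1]*1.5,0,255).astype('uint8'); cv2.imwrite('pics/s1.png',cv2.resize(im,None,fx=5.4545,fy=5.4545,interpolation=cv2.INTER_CUBIC)[:600])
E
python3 g.py
```

```text
t 3.17 jig mm [-96.4   0.9  46.3] F jig [-0.7  0.1  0.5] gap 0.01
roll 0.0 tilt -0.999999974865897
```

View pics/s1.png

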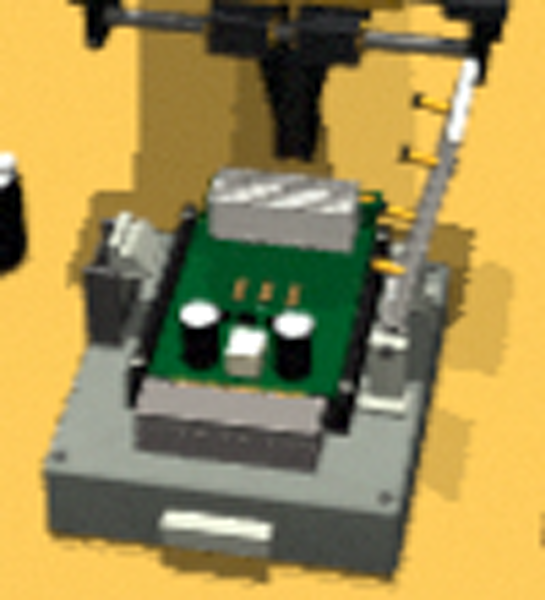

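The board hasn't moved: the capacitors are still at (200,312) and (295,322). The fingertips are not touching it yet, so I'll keep going.

Call:
{"api": "move_arm", "payload": {"steps": [{"grip": -1, "offset": [-0.2, 0, 0], "roll": 0}, {"grip": -1, "offset": [-0.4, 0, 0], "roll": 0}, {"grip": -1, "offset": [-0.5, 0, 0], "roll": 0}, {"grip": -1, "offset": [-0.5, 0, 0], "roll": 0}]}}

```text
time_s: 3.5
tcp_pos: [0.5261, -0.015, 0.0464]
ee_rot: [0.385, 3.118, -0.0]
force: [-0.5, -0.5, 0.6]
finger_gap: 0.001
grasp_force: 0.0
```

Call:
{"api": "move_arm", "payload": {"steps": [{"grip": -1, "offset": [-0.2, 0, 0], "roll": 0}, {"grip": -1, "offset": [-0.4, 0, 0], "roll": 0}, {"grip": -1, "offset": [-0.4, 0, 0], "roll": 0}, {"grip": -1, "offset": [-0.4, 0, 0], "roll": 0}]}}

```text
time_s: 3.83
tcp_pos: [0.5299, -0.016, 0.0463]
ee_rot: [0.385, 3.118, -0.0]
force: [-0.1, 0.7, -0.1]
finger_gap: 0.009
grasp_force: 0.0
```

```bash
python3 g.py
```

```text
t 3.83 jig mm [-87.2   0.9  46.3] F jig [-0.3  0.7 -0.1] gap 0.01
roll -0.0 tilt -0.9999999852785704
```

```bash
cat > caps.py <<'E'
from h import *
J=np.load('jig.npz');th=float(J['th']);t=J['t'];R=np.array([[np.cos(th),-np.sin(th)],[np.sin(th),np.cos(th)]])
def caps(C):
    im=C[0].astype(int); m=((im.min(2)>110)&(im.max(2)-im.min(2)<30)).astype('uint8'); out=[]
    n,l,st,ce=cv2.connectedComponentsWithStats(m)
    for k in range(1,n):
        if st[k,4]>=6:
            p=onz(C,*ce[k],.08); q=R.T@(p[:2]-t)*1000
            if 5<q[0]<60 and abs(q[1])<32: out.append((np.round(q,1).tolist(),int(st[k,4])))
    return out
S=cap('scene'); print('now',caps(S)); print('start',caps((np.load('scene0.npz')['f'],)+S[1:]))
save(S,'s_now.png',(200,150,340,290),4)
E
python3 caps.py
```

```text
now [([31.0, -21.8], 21), ([30.8, 19.0], 20), ([44.1, 1.1], 28)]
start [([30.7, -22.0], 20), ([30.8, 19.0], 20), ([44.6, 0.8], 25)]
```

View pics/s_now.png

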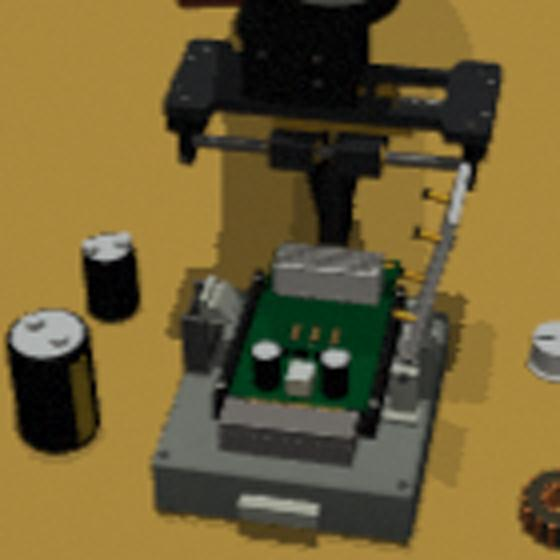

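The board still hasn't moved. I'll check the fingertip against the board in the top view.

```bash
python3 - <<'E'
from h import *
C=cap('top'); c=(235,150,335,250); im=np.clip(C[0][c[1]:c[3],c[0]:c[2],::-1]*1.7,0,255).astype('uint8'); cv2.imwrite('pics/t1.png',cv2.resize(im,None,fx=6,fy=6,interpolation=cv2.INTER_CUBIC))
S=cap('scene');p=r.observe()['tcp_pos'];print((proj(C,p)-c[:2])*6,(proj(S,p)-(200,150))*4)
E
```

```text
[262.64902745 441.73206395] [337.45669851 270.2767635 ]
```

View pics/t1.png

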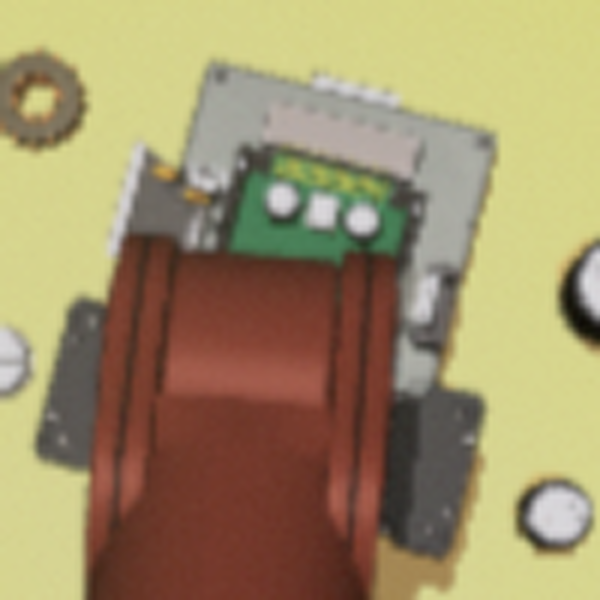

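```bash
python3 - <<'E'
from h import *
im=cv2.imread('pics/s1.png'); 
# finger column darkness in s1 (zoom 5.4545)
for v in range(130,181,5): print(v, im[v,280:312:8].max(2).tolist())
J=np.load('jig.npz');th=float(J['th']);t=J['t'];R=np.array([[np.cos(th),-np.sin(th)],[np.sin(th),np.cos(th)]])
S=cap('scene');C=cap('top')
for x,z in[(-96.4,46),(-96.4,55),(-96.4,65),(-96.4,75),(-116,46),(-106,46),(-97,55),(-73,79),(-49,79)]:
    w=np.r_[R@np.array([x,1])/1000+t,z/1000]; q=proj(S,w); print(x,z,(q-(230,180)+.5)*5.4545-.5)
E
```

```text
Traceback (most recent call last):
numpy.exceptions.AxisError: axis 2 is out of bounds for array of dimension 2
```

```bash
python3 - <<'E'
from h import *
im=cv2.imread('pics/s1.png').max(2)
for v in range(130,181,5): print(v, im[v,280:312:8].tolist())
J=np.load('jig.npz');th=float(J['th']);t=J['t'];R=np.array([[np.cos(th),-np.sin(th)],[np.sin(th),np.cos(th)]])
S=cap('scene');C=cap('top')
for x,z in[(-96.4,46),(-96.4,55),(-96.4,65),(-96.4,75),(-116,46),(-106,46),(-97,55),(-73,79),(-49,79)]:
    w=np.r_[R@np.array([x,1])/1000+t,z/1000]; q=proj(S,w); print(x,z,(q-(230,180)+.5)*5.4545-.5)
E
```

```text
130 [21, 13, 18, 13]
135 [17, 18, 21, 16]
140 [15, 18, 19, 17]
145 [16, 16, 22, 8]
150 [14, 17, 21, 13]
155 [32, 33, 39, 17]
160 [80, 95, 94, 47]
165 [114, 117, 118, 111]
170 [124, 119, 122, 123]
175 [144, 150, 155, 147]
180 [166, 165, 153, 142]
-96.4 46 [302.04203513 195.734277  ]
-96.4 55 [301.97163689 180.61190714]
-96.4 65 [301.89259513 163.63280473]
-96.4 75 [301.81267468 146.46495097]
-116 46 [308.88927967 170.10067941]
-106 46 [305.41832624 183.09466889]
-97 55 [302.18501782 179.81935906]
-73 79 [293.20255259 170.7202096 ]
-49 79 [284.10774609 203.77482034]
```

```bash
python3 - <<'E'
from h import *
S=cap('scene'); a=np.load('scene0.npz')['f'].max(2).astype(int); b=S[0].max(2).astype(int)
s1=cv2.resize(cv2.imread('pics/s1.png').max(2),(100,110),interpolation=cv2.INTER_AREA)
for v in range(202,222): print(v,'start',a[v,281:289:2],'s1/1.5',(s1[v-180,51:59:2]/1.5).astype(int),'now',b[v,281:289:2])
E
```

```text
202 start [163 164 163 164] s1/1.5 [ 8 13 10  4] now [12 10 11  7]
203 start [165 163 162 165] s1/1.5 [13 11 10  4] now [ 9 10  7  3]
204 start [162 164 163 162] s1/1.5 [12 13 10  5] now [16 12 10  3]
205 start [163 164 162 164] s1/1.5 [10 12 14  8] now [ 7 12  9  0]
206 start [164 164 163 162] s1/1.5 [11 12  7 16] now [11 13 11 12]
207 start [164 164 164 163] s1/1.5 [10 11 10 24] now [ 9 11  6 22]
208 start [163 164 162 164] s1/1.5 [22 26 16 42] now [ 9 10  8 46]
209 start [162 164 164 163] s1/1.5 [56 70 44 52] now [10 16  5 51]
210 start [164 163 164 164] s1/1.5 [78 80 77 76] now [17 19 15 66]
211 start [161 161 164 164] s1/1.5 [86 86 86 81] now [55 52 35 67]
212 start [136 153 162 160] s1/1.5 [102 107 104  83] now [103 110  99  84]
213 start [152 147 116 102] s1/1.5 [114 100  91  84] now [112 101  93  82]
214 start [134 102  97 118] s1/1.5 [118  88  94 106] now [90 88 87 96]
215 start [103 108 138 152] s1/1.5 [109 112 136 152] now [ 87  93 104 110]
216 start [117 150 151 146] s1/1.5 [124 150 154 148] now [103 112 116 102]
217 start [147 147 133 104] s1/1.5 [145 147 134 112] now [153 151 136 105]
218 start [ 92  95  82 105] s1/1.5 [ 98 100  89 106] now [ 95  97  85 109]
219 start [89 91 93 90] s1/1.5 [92 93 94 94] now [92 94 95 93]
220 start [92 93 92 91] s1/1.5 [95 96 94 94] now [95 96 94 94]
221 start [92 92 94 91] s1/1.5 [96 96 95 94] now [97 96 96 95]
```

In the earlier frame the tip ended at row 209, with shadowed bench visible below it before the heat sink. The real fingertips therefore sit about 20 mm above the reported TCP, level with the top of the terminal block. I'll back off, then go lower and check.

Call:
{"api": "move_arm", "payload": {"steps": [{"grip": -1, "offset": [2, 0, 0], "roll": 0}, {"grip": -1, "offset": [4, 0, 0], "roll": 0}, {"grip": -1, "offset": [5, 0, 0], "roll": 0}, {"grip": -1, "offset": [5, 0, 0], "roll": 0}, {"grip": -1, "offset": [5, 0, 2], "roll": 0}, {"grip": -1, "offset": [5, 0, 2], "roll": 0}, {"grip": -1, "offset": [5, 0, 2], "roll": 0}]}}

```text
time_s: 4.72
tcp_pos: [0.4812, -0.0041, 0.0261]
ee_rot: [-0.385, -3.117, 0.002]
force: [-0.7, 0.3, -0.4]
finger_gap: 0.006
grasp_force: 0.0
```

```bash
python3 g.py -100,0,26; python3 - <<'E'
from h import *
S=cap('scene'); p=r.observe()['tcp_pos']; q=proj(S,p); print(q)
b=S[0].max(2).astype(int); u=int(q[0]); 
print([(v,b[v,u-6:u+7:3].tolist()) for v in range(int(q[1])-14,int(q[1])+6)])
print([(v,proj(S,p+[0,0,v])[1].round(1)) for v in (0,.01,.02,.03)])
E
```

```text
t 4.72 jig mm [-137.3    0.6   26.1] F jig [-0.8  0.1 -0.4] gap 0.01
roll -0.0 tilt -0.9999989117408213
[-100.    0.   26.] ->cm [-3.73 -0.06  0.01]
[287.42126747 211.71130563]
[(197, [80, 11, 11, 2, 147]), (198, [80, 6, 13, 4, 148]), (199, [79, 8, 16, 1, 144]), (200, [81, 9, 11, 4, 128]), (201, [79, 13, 9, 21, 129]), (202, [78, 10, 9, 35, 126]), (203, [82, 9, 12, 50, 127]), (204, [79, 15, 9, 64, 124]), (205, [81, 32, 31, 68, 80]), (206, [80, 81, 79, 75, 80]), (207, [81, 80, 81, 79, 81]), (208, [80, 80, 79, 79, 81]), (209, [80, 82, 79, 81, 81]), (210, [81, 81, 80, 80, 80]), (211, [97, 92, 86, 83, 81]), (212, [139, 152, 126, 107, 89]), (213, [155, 141, 106, 123, 141]), (214, [139, 110, 122, 144, 138]), (215, [108, 121, 157, 139, 106]), (216, [121, 157, 150, 108, 118])]
[(0, np.float64(211.7)), (0.01, np.float64(208.7)), (0.02, np.float64(205.7)), (0.03, np.float64(202.6))]
```

Confirmed: the tip appears at TCP + 20 mm, so its real height is about 46 mm. Now I'll push.

Call:
{"api": "move_arm", "payload": {"steps": [{"grip": -1, "offset": [-1, 0, 0], "roll": 0}, {"grip": -1, "offset": [-2, 0, 0], "roll": 0}, {"grip": -1, "offset": [-2.5, 0, 0], "roll": 0}, {"grip": -1, "offset": [-3, 0, 0], "roll": 0}, {"grip": -1, "offset": [-3.4, 0, 0], "roll": 0}, {"grip": -1, "offset": [-3.7, 0, 0], "roll": 0}, {"grip": -1, "offset": [-3.7, 0, 0], "roll": 0}]}}

```text
time_s: 5.35
tcp_pos: [0.5174, -0.013, 0.0262]
ee_rot: [-0.386, -3.118, 0.001]
force: [0.3, -0.1, 0.7]
finger_gap: 0.006
grasp_force: 0.0
```

```bash
python3 g.py -95,0,26; python3 caps.py
```

```text
t 5.35 jig mm [-100.     0.8   26.2] F jig [ 0.3 -0.   0.7] gap 0.01
roll -0.0 tilt -0.9999998691438812
[-95.   0.  26.] ->cm [-0.5  -0.08  0.02]
now [([33.5, -21.1], 22), ([32.7, 18.7], 20), ([47.2, 1.0], 28)]
start [([30.7, -22.0], 20), ([30.8, 19.0], 20), ([44.6, 0.8], 25)]
```

Contact: the board moved about 2.5 mm. I'll keep going in small steps.

Call:
{"api": "move_arm", "payload": {"steps": [{"grip": -1, "offset": [-0.2, 0, 0], "roll": 0}, {"grip": -1, "offset": [-0.4, 0, 0], "roll": 0}, {"grip": -1, "offset": [-0.5, 0, 0], "roll": 0}, {"grip": -1, "offset": [-0.5, 0, 0], "roll": 0}]}}

```text
time_s: 5.73
tcp_pos: [0.5221, -0.0139, 0.0263]
ee_rot: [0.385, 3.118, -0.0]
force: [-0.9, -0.2, -0.5]
finger_gap: 0.007
grasp_force: 0.1
```

Call:
{"api": "move_arm", "payload": {"steps": [{"grip": -1, "offset": [-0.1, 0, 0], "roll": 0}, {"grip": -1, "offset": [-0.2, 0, 0], "roll": 0}, {"grip": -1, "offset": [-0.2, 0, 0], "roll": 0}]}}

```text
time_s: 5.98
tcp_pos: [0.524, -0.0144, 0.0264]
ee_rot: [0.385, 3.118, -0.0]
force: [-1.2, 0.5, -0.2]
finger_gap: 0.001
grasp_force: 0.4
```

```bash
python3 g.py -95,0,26; python3 caps.py
```

```text
t 5.98 jig mm [-93.2   1.   26.4] F jig [-1.3  0.2 -0.2] gap 0.0
roll 0.0 tilt -0.999999993462435
[-95.   0.  26.] ->cm [ 0.18 -0.1   0.04]
now [([40.1, -20.8], 22), ([39.2, 19.0], 21), ([53.5, 1.8], 29)]
start [([30.7, -22.0], 20), ([30.8, 19.0], 20), ([44.6, 0.8], 25)]
```

Call:
{"api": "move_arm", "payload": {"steps": [{"grip": -1, "offset": [-0.1, 0, 0], "roll": 0}, {"grip": -1, "offset": [-0.2, 0, 0], "roll": 0}, {"grip": -1, "offset": [-0.2, 0, 0], "roll": 0}]}}

```text
time_s: 6.28
tcp_pos: [0.5259, -0.0149, 0.0264]
ee_rot: [-0.385, -3.118, 0.0]
force: [-1.6, 1.1, 0.2]
finger_gap: 0.006
grasp_force: 0.8
```

Call:
{"api": "move_arm", "payload": {"steps": [{"grip": -1, "offset": [-0.1, 0, 0], "roll": 0}, {"grip": -1, "offset": [-0.2, 0, 0], "roll": 0}, {"grip": -1, "offset": [-0.2, 0, 0], "roll": 0}]}}

```text
time_s: 6.53
tcp_pos: [0.526, -0.0149, 0.0262]
ee_rot: [-0.384, -3.114, -0.001]
force: [-9.4, 1.7, 8.5]
finger_gap: 0.004
grasp_force: 5.1
```

Call:
{"api": "move_arm", "payload": {"steps": [{"grip": -1, "offset": [-0.1, 0, 0], "roll": 0}, {"grip": -1, "offset": [-0.2, 0, 0], "roll": 0}, {"grip": -1, "offset": [-0.2, 0, 0], "roll": 0}]}}

```text
time_s: 6.78
tcp_pos: [0.5261, -0.0149, 0.0259]
ee_rot: [-0.384, -3.11, -0.001]
force: [-17.0, 4.5, 15.6]
finger_gap: 0.003
grasp_force: 9.2
```

```bash
python3 g.py -95,0,26; python3 caps.py
```

```text
t 6.78 jig mm [-91.1   1.   25.9] F jig [-17.6   0.2  15.6] gap 0.0
roll 0.001 tilt -0.9999706539858554
[-95.   0.  26.] ->cm [ 0.39 -0.1  -0.  ]
now [([41.7, -20.5], 20), ([41.9, 19.8], 24), ([56.0, 2.5], 29)]
start [([30.7, -22.0], 20), ([30.8, 19.0], 20), ([44.6, 0.8], 25)]
```

Call:
{"api": "move_arm", "payload": {"steps": [{"grip": -1, "offset": [-0.1, 0, -0.1], "roll": 0}, {"grip": -1, "offset": [-0.2, 0, -0.2], "roll": 0}, {"grip": -1, "offset": [-0.2, 0, -0.2], "roll": 0}, {"grip": -1, "offset": [-0.2, 0, -0.2], "roll": 0}]}}

```text
time_s: 7.17
tcp_pos: [0.5262, -0.0146, 0.0263]
ee_rot: [-0.382, -3.107, -0.001]
force: [-17.1, 7.5, 2.4]
finger_gap: 0.009
grasp_force: 8.7
```

```bash
python3 g.py -91,0,26; python3 caps.py
```

```text
t 7.17 jig mm [-91.1   1.4  26.3] F jig [-18.4   3.1   2.4] gap 0.01
roll 0.001 tilt -0.9999417210844072
[-91.   0.  26.] ->cm [-0.01 -0.14  0.03]
now [([41.7, -20.5], 20), ([41.9, 19.5], 23), ([56.2, 2.4], 30)]
start [([30.7, -22.0], 20), ([30.8, 19.0], 20), ([44.6, 0.8], 25)]
```

Call:
{"api": "move_arm", "payload": {"steps": [{"grip": -1, "offset": [-0.2, 0, -0.05], "roll": 0}, {"grip": -1, "offset": [-0.4, 0, -0.1], "roll": 0}, {"grip": -1, "offset": [-0.4, 0, -0.1], "roll": 0}, {"grip": -1, "offset": [-0.4, 0, -0.1], "roll": 0}]}}

```text
time_s: 7.55
tcp_pos: [0.5262, -0.0146, 0.0262]
ee_rot: [-0.381, -3.1, -0.002]
force: [-29.0, 9.5, 9.2]
finger_gap: 0.004
grasp_force: 15.3
```

```bash
python3 g.py -130,0,26; python3 caps.py
```

```text
t 7.55 jig mm [-91.    1.3  26.2] F jig [-30.4   2.1   9.2] gap 0.0
roll 0.002 tilt -0.9998280554494926
[-130.    0.   26.] ->cm [ 3.9  -0.13  0.09]
now [([42.0, -20.7], 21), ([41.9, 19.5], 23), ([56.2, 2.4], 30)]
start [([30.7, -22.0], 20), ([30.8, 19.0], 20), ([44.6, 0.8], 25)]
```

The board is home: it moved 11 mm and holds solid at 30 N. I'll retract, rise, and go round to the flap's outer side.

Call:
{"api": "move_arm", "payload": {"steps": [{"grip": -1, "offset": [3, 0, 0], "roll": 0}, {"grip": -1, "offset": [6, 0, 0], "roll": 0}, {"grip": -1, "offset": [7, 0, -2], "roll": 0}, {"grip": -1, "offset": [7, 2, -6], "roll": 0}, {"grip": -1, "offset": [7, 5, -10], "roll": 0}, {"grip": -1, "offset": [6, 9, -14], "roll": 0}, {"grip": -1, "offset": [4, 12, -17], "roll": 0}, {"grip": -1, "offset": [1, 13.5, -17], "roll": 0}]}}

```text
time_s: 8.27
tcp_pos: [0.5461, 0.1123, 0.1979]
ee_rot: [0.381, 3.115, 0.007]
force: [1.8, 0.3, -0.1]
finger_gap: 0.004
grasp_force: 0.0
```

```bash
python3 g.py -5,140,190 -5,140,140; python3 caps.py
```

```text
t 8.27 jig mm [-102.6  129.2  197.9] F jig [ 1.7  0.7 -0.1] gap 0.0
roll 0.003 tilt -0.9999816983349433
[ -5. 140. 190.] ->cm [-9.76  1.05  0.82]
[ -5. 140. 140.] ->cm [-9.75  1.02  5.82]
now [([41.7, -20.5], 20), ([41.9, 19.8], 24), ([56.2, 2.4], 30)]
start [([30.7, -22.0], 20), ([30.8, 19.0], 20), ([44.6, 0.8], 25)]
```

Call:
{"api": "move_arm", "payload": {"steps": [{"grip": -1, "offset": [-4, 1, 0], "roll": 0}, {"grip": -1, "offset": [-8, 1, 0], "roll": 0}, {"grip": -1, "offset": [-9.5, 1, 1], "roll": 0}, {"grip": -1, "offset": [-9.5, 1, 4], "roll": 0}, {"grip": -1, "offset": [-9.5, 1, 5.8], "roll": 0}, {"grip": -1, "offset": [-9.5, 1, 5.8], "roll": 0}, {"grip": -1, "offset": [-9.5, 1, 5.8], "roll": 0}]}}

```text
time_s: 8.9
tcp_pos: [0.6396, 0.0954, 0.1349]
ee_rot: [-0.385, -3.117, 0.002]
force: [-0.0, -0.3, 0.7]
finger_gap: 0.007
grasp_force: 0.0
```

```bash
python3 g.py -5,95,140 -5,60,140; python3 - <<'E'
from h import *
C=cap('scene'); save(C,'s2.png',(210,120,350,260),4)
E
```

```text
t 8.90 jig mm [ -7.9 135.7 134.9] F jig [ 0.  -0.3  0.7] gap 0.01
roll 0.0 tilt -0.9999986023778247
[ -5.  95. 140.] ->cm [-0.29 -4.07 -0.51]
[ -5.  60. 140.] ->cm [-0.29 -7.57 -0.5 ]
```

View pics/s2.png

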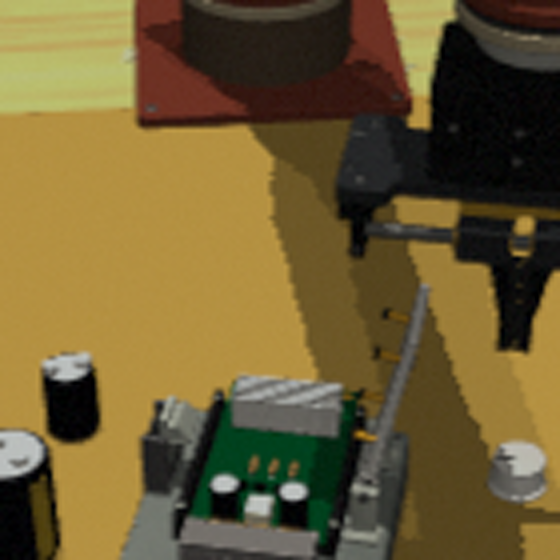

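The edge is at (425,290) and the finger tip at (515,345), so the finger is outside the flap and below its edge. I'll push the flap over.

Call:
{"api": "move_arm", "payload": {"steps": [{"grip": -1, "offset": [-0.3, -1.5, -0.5], "roll": 0}, {"grip": -1, "offset": [-0.3, -3, -0.8], "roll": 0}, {"grip": -1, "offset": [-0.3, -4.5, -0.8], "roll": 0}, {"grip": -1, "offset": [-0.3, -5.5, -0.8], "roll": 0}, {"grip": -1, "offset": [-0.3, -6.5, -0.8], "roll": 0}, {"grip": -1, "offset": [-0.3, -7.5, -0.8], "roll": 0}, {"grip": -1, "offset": [-0.3, -8.5, -0.7], "roll": 0}]}}

```text
time_s: 9.53
tcp_pos: [0.622, 0.0118, 0.1426]
ee_rot: [0.385, 3.118, 0.001]
force: [0.5, 1.8, -0.3]
finger_gap: 0.005
grasp_force: 0.8
```

```bash
python3 g.py -5,48,141 -5,27,133 -5,8,119 -5,-7,102 -5,-16,85; python3 caps.py
```

```text
t 9.53 jig mm [ -4.6  50.3 142.6] F jig [ 0.1  1.9 -0.3] gap 0.01
roll 0.0 tilt -0.9999997479053233
[ -5.  48. 141.] ->cm [ 0.04 -0.23  0.16]
[ -5.  27. 133.] ->cm [ 0.04 -2.33  0.96]
[ -5.   8. 119.] ->cm [ 0.04 -4.23  2.36]
[ -5.  -7. 102.] ->cm [ 0.04 -5.73  4.06]
[ -5. -16.  85.] ->cm [ 0.04 -6.64  5.76]
now [([41.7, -20.5], 20), ([41.9, 19.5], 23), ([56.1, 2.5], 28)]
start [([30.7, -22.0], 20), ([30.8, 19.0], 20), ([44.6, 0.8], 25)]
```

View pics/s_now.png

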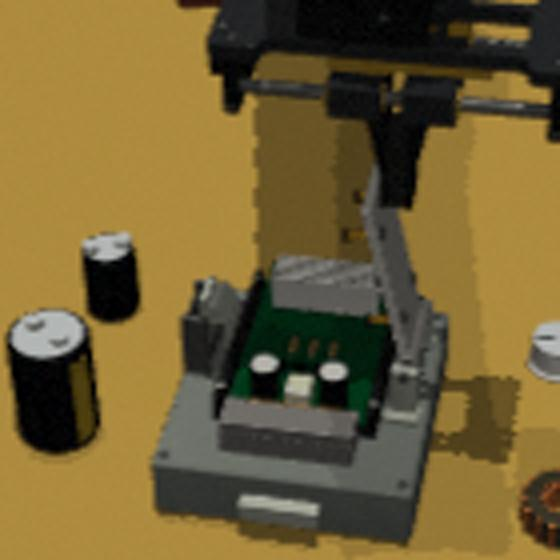

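The flap is in front of the finger and just past upright, with its edge at about (372,180). I'll follow the arc down.

Call:
{"api": "move_arm", "payload": {"steps": [{"grip": -1, "offset": [0, -1.2, 0.4], "roll": 0}, {"grip": -1, "offset": [0, -2.3, 1], "roll": 0}, {"grip": -1, "offset": [0, -3.3, 1.6], "roll": 0}, {"grip": -1, "offset": [0, -4.2, 2.4], "roll": 0}, {"grip": -1, "offset": [0, -5, 3.2], "roll": 0}, {"grip": -1, "offset": [0, -5.7, 4.1], "roll": 0}, {"grip": -1, "offset": [0, -6.3, 5], "roll": 0}, {"grip": -1, "offset": [0, -6.6, 5.4], "roll": 0}]}}

```text
time_s: 10.25
tcp_pos: [0.6054, -0.0525, 0.0868]
ee_rot: [-0.386, -3.117, 0.001]
force: [0.5, 1.1, 2.7]
finger_gap: 0.004
grasp_force: 1.5
```

```bash
python3 g.py -5,-28,75 -5,-30,60; python3 caps.py
```

```text
t 10.25 jig mm [ -5.  -16.1  86.8] F jig [0.2 1.2 2.7] gap 0.0
roll -0.001 tilt -0.9999993671564322
[ -5. -28.  75.] ->cm [-0.   -1.19  1.18]
[ -5. -30.  60.] ->cm [-0.   -1.39  2.68]
now [([41.7, -20.5], 20), ([41.9, 19.5], 23), ([56.1, 2.5], 28)]
start [([30.7, -22.0], 20), ([30.8, 19.0], 20), ([44.6, 0.8], 25)]
```

View pics/s_now.png

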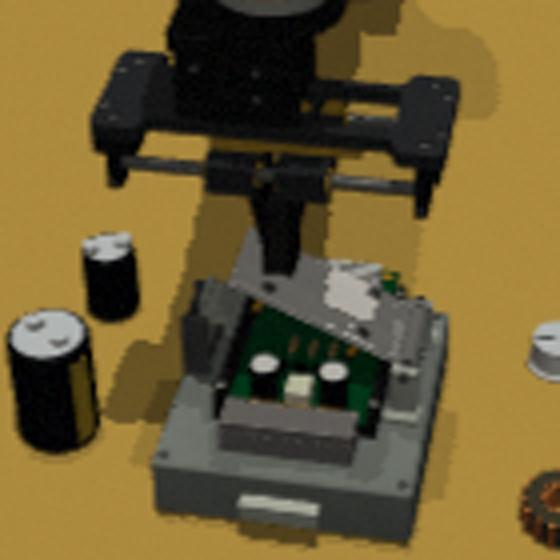

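The flap is about 18° open, with the finger on its plate at (280,270). Now I'll press it down nearer the edge.

Call:
{"api": "move_arm", "payload": {"steps": [{"grip": -1, "offset": [0, -0.5, 0.4], "roll": 0}, {"grip": -1, "offset": [0, -1.0, 0.9], "roll": 0}, {"grip": -1, "offset": [0, -1.4, 1.4], "roll": 0}, {"grip": -1, "offset": [0, -1.5, 1.9], "roll": 0}, {"grip": -1, "offset": [0, -1.5, 2.2], "roll": 0}, {"grip": -1, "offset": [0, -1.5, 2.2], "roll": 0}]}}

```text
time_s: 10.8
tcp_pos: [0.602, -0.0671, 0.0658]
ee_rot: [-0.386, -3.117, 0.002]
force: [0.1, -1.3, 2.2]
finger_gap: 0.005
grasp_force: 0.6
```

Call:
{"api": "move_arm", "payload": {"steps": [{"grip": -1, "offset": [0, 0, 0.3], "roll": 0}, {"grip": -1, "offset": [0, 0, 0.6], "roll": 0}, {"grip": -1, "offset": [0, 0, 0.6], "roll": 0}]}}

```text
time_s: 11.05
tcp_pos: [0.6024, -0.0668, 0.0602]
ee_rot: [0.386, 3.118, -0.001]
force: [-0.4, -2.0, 2.9]
finger_gap: 0.002
grasp_force: 0.8
```

```bash
python3 g.py -5,-30,57
```

```text
t 11.05 jig mm [ -4.5 -30.7  60.2] F jig [ 0.1 -2.1  2.9] gap 0.0
roll -0.0 tilt -0.9999996348007203
[ -5. -30.  57.] ->cm [0.05 0.07 0.32]
```

Call:
{"api": "move_arm", "payload": {"steps": [{"grip": -1, "offset": [0, 0, 0.2], "roll": 0}, {"grip": -1, "offset": [0, 0, 0.4], "roll": 0}, {"grip": -1, "offset": [0, 0, 0.4], "roll": 0}]}}

```text
time_s: 11.3
tcp_pos: [0.6024, -0.067, 0.0566]
ee_rot: [0.386, 3.117, -0.001]
force: [-1.0, -3.9, 4.8]
finger_gap: 0.003
grasp_force: 2.1
```

Call:
{"api": "move_arm", "payload": {"steps": [{"grip": -1, "offset": [0, 0, 0.2], "roll": 0}, {"grip": -1, "offset": [0, 0, 0.3], "roll": 0}, {"grip": -1, "offset": [0, 0, 0.3], "roll": 0}]}}

```text
time_s: 11.55
tcp_pos: [0.6024, -0.0672, 0.0538]
ee_rot: [0.386, 3.117, -0.002]
force: [-2.4, -3.9, 6.1]
finger_gap: 0.005
grasp_force: 3.0
```

```bash
python3 g.py -5,-30,57
```

```text
t 11.55 jig mm [ -4.4 -31.1  53.8] F jig [-1.3 -4.4  6.1] gap 0.0
roll -0.001 tilt -0.9999994940953931
[ -5. -30.  57.] ->cm [ 0.06  0.11 -0.32]
```

Call:
{"api": "move_arm", "payload": {"steps": [{"grip": -1, "offset": [0, 0, 0.2], "roll": 0}, {"grip": -1, "offset": [0, 0, 0.3], "roll": 0}, {"grip": -1, "offset": [0, 0, 0.3], "roll": 0}]}}

```text
time_s: 11.8
tcp_pos: [0.6024, -0.0668, 0.0505]
ee_rot: [0.386, 3.118, -0.001]
force: [0.0, -3.0, 3.6]
finger_gap: 0.007
grasp_force: 1.6
```

Call:
{"api": "move_arm", "payload": {"steps": [{"grip": -1, "offset": [0, 0, 0.2], "roll": 0}, {"grip": -1, "offset": [0, 0, 0.3], "roll": 0}, {"grip": -1, "offset": [0, 0, 0.3], "roll": 0}]}}

```text
time_s: 12.05
tcp_pos: [0.6025, -0.066, 0.0472]
ee_rot: [0.385, 3.118, -0.0]
force: [-0.4, -1.9, 2.0]
finger_gap: 0.007
grasp_force: 0.9
```

```bash
python3 g.py -5,-30,57
```

```text
t 12.05 jig mm [ -4.6 -29.9  47.2] F jig [ 0.1 -1.9  2. ] gap 0.01
roll 0.0 tilt -0.9999999974115137
[ -5. -30.  57.] ->cm [ 0.04 -0.01 -0.98]
```

Call:
{"api": "move_arm", "payload": {"steps": [{"grip": -1, "offset": [0, 0, 0.1], "roll": 0}, {"grip": -1, "offset": [0, 0, 0.2], "roll": 0}, {"grip": -1, "offset": [0, 0, 0.2], "roll": 0}]}}

```text
time_s: 12.3
tcp_pos: [0.6025, -0.0658, 0.0455]
ee_rot: [0.385, 3.118, 0.0]
force: [-1.7, -1.7, 4.9]
finger_gap: 0.006
grasp_force: 2.3
```

Call:
{"api": "move_arm", "payload": {"steps": [{"grip": -1, "offset": [0, 0, 0.1], "roll": 0}, {"grip": -1, "offset": [0, 0, 0.2], "roll": 0}, {"grip": -1, "offset": [0, 0, 0.2], "roll": 0}]}}

```text
time_s: 12.55
tcp_pos: [0.6027, -0.0659, 0.0451]
ee_rot: [0.385, 3.117, 0.002]
force: [-7.2, -1.3, 19.8]
finger_gap: 0.008
grasp_force: 9.8
```

```bash
python3 g.py -5,-30,57; python3 caps.py
```

```text
t 12.55 jig mm [ -4.3 -29.8  45.1] F jig [-6.7 -3.  19.8] gap 0.01
roll 0.0 tilt -0.9999992947621501
[ -5. -30.  57.] ->cm [ 0.07 -0.02 -1.19]
now [([41.3, -20.5], 21), ([41.6, 19.4], 24), ([56.1, 2.5], 28)]
start [([30.7, -22.0], 20), ([30.8, 19.0], 20), ([44.6, 0.8], 25)]
```

A force peak, then a drop, then a stiff stop: it snapped through. I'll lift slowly and check whether the flap stays.

Call:
{"api": "move_arm", "payload": {"steps": [{"grip": -1, "offset": [0, 0, 0.1], "roll": 0}, {"grip": -1, "offset": [0, 0, 0.1], "roll": 0}, {"grip": -1, "offset": [0, 0, 0.1], "roll": 0}, {"grip": -1, "offset": [0, 0, -0.4], "roll": 0}, {"grip": -1, "offset": [0, 0, -0.8], "roll": 0}, {"grip": -1, "offset": [0, 0, -0.8], "roll": 0}]}}

```text
time_s: 13.1
tcp_pos: [0.6026, -0.0654, 0.0518]
ee_rot: [0.384, 3.118, 0.001]
force: [0.5, -0.5, -1.3]
finger_gap: 0.008
grasp_force: 0.0
```

```bash
python3 g.py
```

```text
t 13.10 jig mm [ -4.6 -29.3  51.8] F jig [ 0.6 -0.4 -1.3] gap 0.01
roll 0.001 tilt -0.9999996417692572
```

Call:
{"api": "move_arm", "payload": {"steps": [{"grip": -1, "offset": [0, 0, -3], "roll": 0}, {"grip": -1, "offset": [0, 0, -7], "roll": 0}, {"grip": -1, "offset": [0, 0, -11], "roll": 0}, {"grip": -1, "offset": [4, 0, -14], "roll": 0}, {"grip": -1, "offset": [8, 0, -14], "roll": 0}, {"grip": -1, "offset": [12, 0, -14], "roll": 0}, {"grip": -1, "offset": [16, 0, -14], "roll": 0}, {"grip": -1, "offset": [18, 0, -14], "roll": 0}]}}

```text
time_s: 13.77
tcp_pos: [0.424, -0.0211, 0.1906]
ee_rot: [-0.382, -3.117, -0.001]
force: [0.1, 0.1, 0.8]
finger_gap: 0.005
grasp_force: 0.0
```

Call:
{"api": "move_arm", "payload": {"steps": [{"grip": -1, "offset": [0, 4, 0], "roll": 0}, {"grip": -1, "offset": [0, 8, 0], "roll": 0}, {"grip": -1, "offset": [0, 12, 0], "roll": 0}, {"grip": -1, "offset": [0, 16, 0], "roll": 0}, {"grip": -1, "offset": [0, 20, 0], "roll": 0}, {"grip": -1, "offset": [0, 24, 0], "roll": 0}, {"grip": -1, "offset": [0, 24, 0], "roll": 0}, {"grip": -1, "offset": [0, 24, 0], "roll": 0}]}}

```text
time_s: 14.43
tcp_pos: [0.4853, 0.2131, 0.19]
ee_rot: [-0.378, -3.117, 0.003]
force: [-0.6, -0.7, -0.3]
finger_gap: 0.002
grasp_force: 0.0
```

```bash
python3 g.py; python3 - <<'E'
from h import *
J=np.load('jig.npz');th=float(J['th']);t=J['t'];R=np.array([[np.cos(th),-np.sin(th)],[np.sin(th),np.cos(th)]])
W=lambda j:np.r_[R@np.array(j[:2])/1000+t,j[2]/1000]
for n in('scene','top'):
    C=cap(n); np.savez(n+'1.npz',f=C[0])
    for th_ in (0,.08,.2): # flap edge, rear corner
        print(n,th_,[proj(C,W((x,60-112*np.cos(th_),75+112*np.sin(th_)+3))).round(1).tolist() for x in(-30,20)])
    print(n,'lip nose',proj(C,W((-5,-45.5,79.5))).round(1),'catch corners z95.5 y-60',proj(C,W((-5,-58,95.5))).round(1))
# green/plate rows along jig line x=15 in scene, y from -60 to 20 at z78 ; compare with start
S=cap('scene');a=np.load('scene0.npz')['f']
g=lambda f,p:f[int(round(p[1])),int(round(p[0]))].tolist()
for y in range(-66,30,6):
    p=proj(S,W((15,y,78)));q=proj(S,W((-5,y,95.5 if y<-45 else 78))); print(y,'x15',g(S[0],p),'x-5',g(S[0],q),'start x-5',g(a,q))
E
```

```text
t 14.43 jig mm [-186.2  212.3  190. ] F jig [-0.4 -0.8 -0.3] gap 0.0
roll 0.005 tilt -0.9999969370491858
scene 0 [[258.6, 220.0], [254.0, 233.5]]
scene 0.08 [[258.6, 217.1], [254.0, 230.5]]
scene 0.2 [[259.1, 212.8], [254.5, 226.2]]
scene lip nose [259.  226.4] catch corners z95.5 y-60 [253.5 220.6]
top 0 [[301.2, 208.2], [305.3, 191.6]]
top 0.08 [[301.2, 207.9], [305.3, 191.1]]
top 0.2 [[300.7, 207.4], [304.9, 190.4]]
top lip nose [301.1 199.3] catch corners z95.5 y-60 [305.5 199.8]
-66 x15 [30, 28, 27] x-5 [81, 80, 77] start x-5 [78, 76, 74]
-60 x15 [28, 29, 27] x-5 [122, 125, 114] start x-5 [118, 120, 109]
-54 x15 [108, 106, 102] x-5 [142, 143, 131] start x-5 [136, 138, 126]
-48 x15 [177, 180, 178] x-5 [159, 143, 108] start x-5 [147, 124, 66]
-42 x15 [177, 180, 179] x-5 [176, 179, 177] start x-5 [25, 24, 25]
-36 x15 [135, 137, 133] x-5 [177, 180, 178] start x-5 [9, 18, 13]
-30 x15 [71, 69, 68] x-5 [176, 180, 177] start x-5 [0, 57, 26]
-24 x15 [177, 180, 179] x-5 [177, 181, 180] start x-5 [0, 57, 23]
-18 x15 [176, 180, 178] x-5 [176, 181, 178] start x-5 [0, 57, 25]
-12 x15 [176, 179, 177] x-5 [176, 180, 178] start x-5 [0, 59, 27]
-6 x15 [175, 179, 177] x-5 [177, 180, 178] start x-5 [0, 58, 25]
0 x15 [177, 182, 179] x-5 [175, 180, 178] start x-5 [0, 57, 22]
6 x15 [177, 180, 179] x-5 [176, 179, 177] start x-5 [0, 59, 29]
12 x15 [175, 179, 177] x-5 [176, 180, 178] start x-5 [0, 58, 26]
18 x15 [177, 180, 179] x-5 [176, 181, 179] start x-5 [0, 57, 25]
24 x15 [122, 124, 121] x-5 [176, 179, 178] start x-5 [0, 59, 25]
```

```bash
python3 - <<'E'
from h import *
J=np.load('jig.npz');th=float(J['th']);t=J['t'];R=np.array([[np.cos(th),-np.sin(th)],[np.sin(th),np.cos(th)]])
W=lambda j:np.r_[R@np.array(j[:2])/1000+t,j[2]/1000]
S=cap('scene'); f=S[0].astype(int).max(2)
for y in(-40,-25,10,40):
    e=lambda a:[proj(S,W((x,60-(60-y)*np.cos(a),78+(60-y)*np.sin(a)))).round(1)[1] for x in(-30,20)]
    u=int(round(proj(S,W((20,y,78)))[0])); v0=int(e(0)[0])-10
    print(y,'far/near rows th=0',e(0),'th=.18',e(.18),'col',u,'from',v0,f[v0:v0+36,u].tolist())
from caps import caps
E
```

```text
-40 far/near rows th=0 [np.float64(220.5), np.float64(234.0)] th=.18 [np.float64(214.7), np.float64(228.2)] col 259 from 210 [169, 171, 171, 170, 170, 170, 171, 171, 170, 170, 170, 173, 172, 159, 124, 133, 155, 159, 171, 180, 180, 180, 180, 180, 177, 149, 87, 3, 7, 8, 1, 9, 21, 43, 52, 58]
-25 far/near rows th=0 [np.float64(221.1), np.float64(234.7)] th=.18 [np.float64(216.2), np.float64(229.8)] col 265 from 211 [170, 171, 169, 170, 171, 166, 115, 54, 50, 10, 47, 127, 109, 126, 179, 180, 180, 179, 179, 180, 178, 169, 153, 161, 175, 115, 95, 84, 181, 180, 180, 171, 49, 5, 2, 3]
10 far/near rows th=0 [np.float64(222.6), np.float64(236.3)] th=.18 [np.float64(219.7), np.float64(233.4)] col 280 from 212 [170, 171, 167, 119, 159, 152, 111, 117, 153, 97, 93, 109, 180, 180, 180, 180, 181, 181, 181, 181, 180, 181, 181, 180, 180, 173, 106, 70, 37, 91, 150, 144, 71, 12, 16, 18]
40 far/near rows th=0 [np.float64(223.9), np.float64(237.7)] th=.18 [np.float64(222.8), np.float64(236.6)] col 293 from 213 [170, 171, 169, 159, 154, 107, 120, 157, 140, 97, 95, 97, 115, 151, 153, 180, 179, 178, 180, 180, 181, 179, 179, 180, 180, 180, 173, 95, 47, 20, 26, 21, 24, 28, 27, 20]
now [([41.7, -20.5], 20), ([41.9, 19.8], 24), ([56.2, 2.4], 30)]
start [([30.7, -22.0], 20), ([30.8, 19.0], 20), ([44.6, 0.8], 25)]
```

The plate's near edge is at rows 235 to 239, as predicted for angle 0. The flap stays down by itself and the board is still home, so I'm handing in.

```bash
python3 -c "
from rig import workorder
print(workorder.job_done())"
```

```text
the job is handed in; nothing more can be done
None
```

The job is handed in: the board is home against a 30 N push, and the flap is shut under the catch and stays down by itself. I saw no loose part move, though I didn't measure them, and the hand-in gave no verdict.

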